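# Close the pressure pot: tighten its four clamp bolts crosswise in two passes

## Robot

A 7-joint arm with a two-finger parallel gripper is mounted at the origin on the work surface. World frame = base frame: x ahead of the robot, y to its left, z up, the work surface at z = 0. Lengths are in m, angles in degrees, forces in N, time in s.
With the tool pointing down it reaches from about 0.35 to 0.9 m from the base axis. Payload 8.1 kg.
Tool frame: the origin (TCP) lies midway between the tips of the shut fingers; the grasp point (between the pads) lies 19 mm behind it (env.grip_point_offset is the distance from the TCP to the grasp point, in m); z points along the fingers, y is the line along which they close (so a half turn about z gives the same grasp; the last joint's range is limited). The gripper opens to 85 mm and grips with 20 to 120 N. Pads are 22 mm wide; open, the fingers measure 114 mm over their backs; the gripper's body (76 mm by 85 mm) begins 54 mm behind the grasp point. The pads swing forward as they close: fully open they stand 13 mm farther back than shut.
Start: joints at [60.241, 24.895, 1.432, 90.138, -0.665, 64.973, -4.303], TCP at [0.253, -0.572, 0.231] pointing down, gripper open.
Joint ranges: [-149.89, 149.89], [-25.12, 119.58], [-72.63, 75.52], [4.76, 147.25], [-75.54, 255.54], [6.69, 114.76], [-157.13, 157.13]. Speed limits (degrees/s): [127.2, 127.2, 172.46, 172.46, 180, 180, 180].

## Interface

Orientations are given as [roll, pitch, yaw] about the fixed x, y, z axes, in that order (R = Rz(yaw) Ry(pitch) Rx(roll)).
In Python, from plant import env gives the robot as it stands.
- The arm moves only by the shell command python3 -m pendant 'ROWS' [FORCE]. ROWS is JSON, a list of rows, each a list of 3 entries, a list of its own where there are three numbers: the gripper's target within -1 to 1 (shut at 1, half-way at 0, fully open at -1), then the shift along the tool's x, y, z in cm, then the turn, a rotation vector about the tool's x, y, z in degrees. A call has exactly 5 rows; each row shifts and turns the commanded pose from where the row before left it, along the tool's axes as they then stand; what a row does not reach is not made up. A row lasts 1/8 s, in which the tool goes at most 62.5 mm and 10.7 degrees, less where a joint would pass 70% of its speed; a pose out of reach is approached as far as the arm can. A call is refused whole if a number of a shift passes 6.25 or a number of a turn 10.7, either way. A call with a gripper value outside its range is refused whole. The fingers move at their own pace and stop on an object; FORCE is the grip in N (left out, the last holds). Time passes only in rows, so rows that do not move let the fingers close, or fill a call up. It gives the time, the measured TCP pose, the force, the opening and the grip force at its end, in the units of the state.
- env.read_state(): the state, without advancing time (a new reading comes with each control period).
- env.grab_frame(name): name is "side" or "top" or "wrist"; returns the picture (400x640x3 uint8, red, green, blue); there is no depth.
- env.calibration(name): a dict with "vertical_fov" (degrees; the focal length in pixels is half the picture's height over the tangent of half this angle, whatever the lens; pixels are square), "cx", "cy" (the principal point, pixels), "T" (4x4, takes a point from camera to world coordinates); the wrist camera has in their place "mount" (4x4, takes a point from camera to tool coordinates, whose origin is the TCP and whose axes are the flange's). Camera axes: x right, y up, looking along -z (the intrinsics and any distortion apply to the point x, -y, -z); pixel columns grow to the right and rows downward; lengths in m; the calibration is good to about 2 mm. The wrist camera is an equidistant fisheye: a pixel r from the principal point sees the ray r / f radians off the axis. A picture is of the moment at which its call begins: read the wrist's pose just before it. calibration takes no time and is no camera call.
- env.job_done(): hands the job in; it is judged then, once.
The state is a dict: "clock": time; "joints": joint angles; "joint_velocities": joint speeds; "tau": joint torques, N m; "tcp_pos": TCP position; "ee_rot": TCP orientation; "ft_force": force on the tool from outside, world axes, zero at the start; "moment": the same for the moment, N m; "gripper_width": opening from 0.0 (shut) to 1.0 (fully open); "grip_force": force on a finger pad.
Only numpy, scipy, OpenCV 4.12 (cv2) and the standard library are available. Lean on these libraries where they do the work, as an engineer would, in place of code of your own. Each camera call takes 0.05 s, during which the arm holds its last target. There are 200 camera calls.

## Task

Tighten the four red-knobbed clamp bolts of the pressure pot's lid clockwise, in two passes, always a bolt and then the one opposite before the other two: in the first pass bring each to about 0.88 N m (a 16 N push square to the lever at its knob), and only when all four have that, bring each in the same crosswise way to about 1.2 N m (22 N). Never go over 1.3 N m (23.5 N) on any bolt, leave the lid where it lies and do not disturb the tins, the spray can and the box that stand around.

Things in the scene. Friction and masses are not known exactly. Their poses are not given: they have to be found in the camera images.
- pot: orange round pressure pot, 208 mm across, bolted to the bench; origin under its centre, z up. Its four dark steel bridge clamps stand 90 degrees apart round the rim, on its +x (a), +y (b), -x (c) and -y (d) sides, and reach over the lid at 150 to 162 mm height; so a faces c, and b faces d, across the lid
- lid: loose round aluminium lid, 198 mm across, 12 mm thick, 2.5 kg, already lying in place on the pot's rubber seat; origin at the centre of its underside, 110 mm above the bench; a bail handle on its middle reaches 23 mm above its top face
- axis_a (a point): point on the vertical axis of clamp bolt a (across the lid from c), 201 mm above the bench, 85 mm from the pot's centre. The bolt tightens clockwise seen from above and stays where it is left. Loose, it drags with 0.68 N m (12.4 N at the knob); once its pad presses on the lid that grows by about 1 N m per rad (0.34 N per mm of knob travel)
- knob_a (a point): middle of bolt a's upright red knob, a freely revolving post 18 mm across, 181 to 221 mm above the bench, on the end of a steel lever (its hub 185 mm high), 55 mm from the bolt's axis. It starts 0.2 to 0.65 rad short of where the pad meets the lid: different for each bolt, and not to be seen from the lever's direction
- pad_a: black round pressure pad of bolt a, 26 mm across, 8 mm thick, sprung on the end of the screw under the clamp, 2 to 5 mm off the lid at the start; its underside lies 34 mm below its origin. It comes down 8 mm per rad of lever turn; after it meets the lid its spring is squeezed instead
- axis_b (a point): point on the vertical axis of clamp bolt b (across the lid from d), 201 mm above the bench, 85 mm from the pot's centre. The bolt tightens clockwise seen from above and stays where it is left. Loose, it drags with 0.68 N m (12.4 N at the knob); once its pad presses on the lid that grows by about 1 N m per rad (0.34 N per mm of knob travel)
- knob_b (a point): middle of bolt b's upright red knob, a freely revolving post 18 mm across, 181 to 221 mm above the bench, on the end of a steel lever (its hub 185 mm high), 55 mm from the bolt's axis. It starts 0.2 to 0.65 rad short of where the pad meets the lid: different for each bolt, and not to be seen from the lever's direction
- pad_b: black round pressure pad of bolt b, 26 mm across, 8 mm thick, sprung on the end of the screw under the clamp, 2 to 5 mm off the lid at the start; its underside lies 34 mm below its origin. It comes down 8 mm per rad of lever turn; after it meets the lid its spring is squeezed instead
- axis_c (a point): point on the vertical axis of clamp bolt c (across the lid from a), 201 mm above the bench, 85 mm from the pot's centre. The bolt tightens clockwise seen from above and stays where it is left. Loose, it drags with 0.68 N m (12.4 N at the knob); once its pad presses on the lid that grows by about 1 N m per rad (0.34 N per mm of knob travel)
- knob_c (a point): middle of bolt c's upright red knob, a freely revolving post 18 mm across, 181 to 221 mm above the bench, on the end of a steel lever (its hub 185 mm high), 55 mm from the bolt's axis. It starts 0.2 to 0.65 rad short of where the pad meets the lid: different for each bolt, and not to be seen from the lever's direction
- pad_c: black round pressure pad of bolt c, 26 mm across, 8 mm thick, sprung on the end of the screw under the clamp, 2 to 5 mm off the lid at the start; its underside lies 34 mm below its origin. It comes down 8 mm per rad of lever turn; after it meets the lid its spring is squeezed instead
- axis_d (a point): point on the vertical axis of clamp bolt d (across the lid from b), 201 mm above the bench, 85 mm from the pot's centre. The bolt tightens clockwise seen from above and stays where it is left. Loose, it drags with 0.68 N m (12.4 N at the knob); once its pad presses on the lid that grows by about 1 N m per rad (0.34 N per mm of knob travel)
- knob_d (a point): middle of bolt d's upright red knob, a freely revolving post 18 mm across, 181 to 221 mm above the bench, on the end of a steel lever (its hub 185 mm high), 55 mm from the bolt's axis. It starts 0.2 to 0.65 rad short of where the pad meets the lid: different for each bolt, and not to be seen from the lever's direction
- pad_d: black round pressure pad of bolt d, 26 mm across, 8 mm thick, sprung on the end of the screw under the clamp, 2 to 5 mm off the lid at the start; its underside lies 34 mm below its origin. It comes down 8 mm per rad of lever turn; after it meets the lid its spring is squeezed instead
- tin0: open empty tin, brass colour, 80 mm across, 85 mm tall, 90 g; origin under its centre
- tin1: open empty tin, copper colour, 80 mm across, 85 mm tall; origin under its centre
- tin2: open empty tin, brass colour, 80 mm across, 85 mm tall; origin under its centre
- spraycan: yellow spray can, 56 mm across, 150 mm tall, standing; origin under its centre
- nutbox: small open blue box, 100 x 130 x 40 mm; origin under its centre
There are look-alikes about, which are no part of the job. Several things have the shape of the lid; the one meant has the colours described above.

How it is judged:
By the outcome, as a careful person would: the job done as asked, in the order asked, and still so for the second after the job is handed in, with the robot touching nothing.
It also fails if it takes over 72 s, if anything falls off the work surface, if the arm or the gripper's body presses on something with over 40 N, if the wrist force passes 120 N, or if a joint passes its speed limit or range.

## Working session

There is one attempt and no reset: what is moved stays moved. The work goes in short steps, Python scripts to look and compute and a shell command to move; the robot and the scene stay as the last step left them, time stands still between calls to the robot, and variables do not carry over. Pictures are saved under pics/ and viewed, at most 10 in all, crops included, and the job is handed in when it is done.

```bash
ls; mkdir -p pics
python3 - <<'E'
from plant import env
import cv2,numpy as np
s=env.read_state(); print({k:np.round(v,3).tolist() for k,v in s.items()})
for n in("top","side"):
    cv2.imwrite(f"pics/{n}0.png",env.grab_frame(n)[:,:,::-1]); c=env.calibration(n); print(n,c)
print(env.calibration("wrist"))
E
```

```text
pics
{'clock': 0.0, 'joints': [60.24, 24.937, 1.43, 90.187, -0.664, 64.973, -4.305], 'joint_velocities': [-0.066, -0.086, 0.069, -0.033, -0.092, -0.011, 0.028], 'tau': [0.0, -67.047, 1.025, -31.622, 0.016, 0.013, 0.0], 'tcp_pos': [0.253, -0.571, 0.231], 'ee_rot': [-179.911, 0.008, 23.877], 'ft_force': [0.777, -0.569, -0.927], 'moment': [0.04, -0.028, -0.026], 'grip_force': 0.0, 'gripper_width': 1.0}
top {'vertical_fov': 45.460342005189645, 'cx': 318.48879793967683, 'cy': 198.62166701301388, 'T': array([[ 0.01508953,  0.99102175, -0.1328465 ,  0.2100152 ],
       [-0.99983776,  0.01626205,  0.00774556, -0.06658792],
       [ 0.00983637,  0.13270807,  0.99110636,  1.79842674],
       [ 0.        ,  0.        ,  0.        ,  1.        ]])}
side {'vertical_fov': 47.634073577526124, 'cx': 319.4923678379122, 'cy': 202.6050421944104, 'T': array([[ 0.77876883,  0.33628227, -0.52955957, -0.26600323],
       [-0.6269157 ,  0.38724675, -0.67603007, -0.93784235],
       [-0.02226671,  0.85846036,  0.51239633,  0.78333703],
       [ 0.        ,  0.        ,  0.        ,  1.        ]])}
{'vertical_fov': 65.70646984690485, 'cx': 318.31391206408153, 'cy': 200.11323466934726, 'mount': array([[-1.42723683e-04,  9.63434044e-01,  2.67945559e-01,
         6.69265550e-02],
       [ 9.99999946e-01,  2.16944183e-04, -2.47392557e-04,
         1.35862875e-03],
       [-2.96475642e-04,  2.67945509e-01, -9.63434023e-01,
        -1.42835309e-01],
       [ 0.00000000e+00,  0.00000000e+00,  0.00000000e+00,
         1.00000000e+00]])}
```

View pics/top0.png

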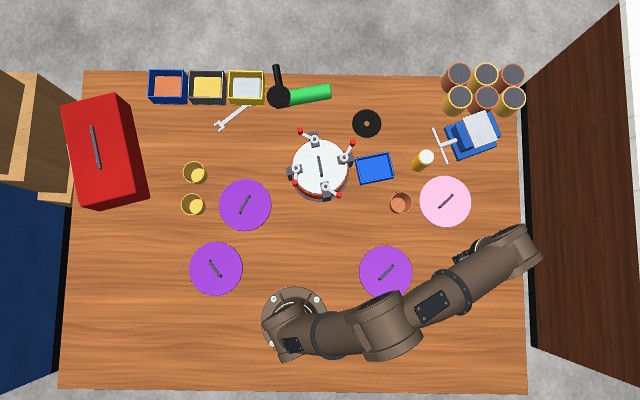

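View pics/side0.png

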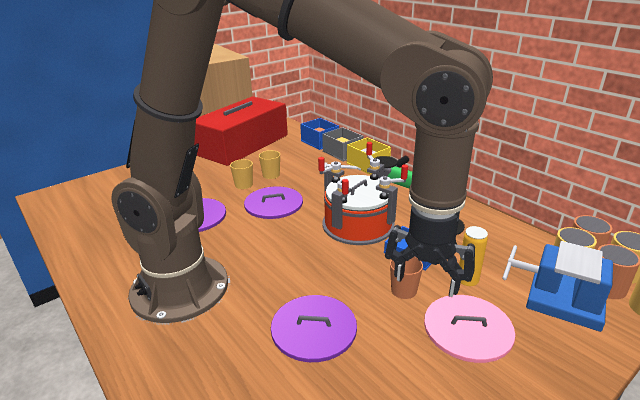

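```bash
cat > h.py <<'E'
from plant import env
import cv2,numpy as np
def top2w(u,v,z):
    c=env.calibration("top"); f=200/np.tan(np.radians(c["vertical_fov"]/2)); T=c["T"]
    d=T[:3,:3]@np.array([(u-c["cx"])/f,-(v-c["cy"])/f,-1]); o=T[:3,3]
    return o+d*(z-o[2])/d[2]
E
python3 - <<'E'
from h import *
im=cv2.imread("pics/top0.png"); cr=im[115:215,260:380]
b,g,r=[cr[:,:,i].astype(int) for i in range(3)]
m=((r>150)&(g<60)&(b<60)).astype(np.uint8)
n,l,st,ce=cv2.connectedComponentsWithStats(m)
for i in range(1,n):
    u,v=ce[i]+[260,115]; print(st[i],np.round((u,v),1),top2w(u,v,.211).round(4))
cv2.imwrite("pics/crop.png",cv2.resize(cr,None,fx=6,fy=6,interpolation=cv2.INTER_CUBIC))
E
```

```text
[38 13  5  4 13] [299.7 129.4] [ 0.6606 -0.0111  0.211 ]
[90 25  6  4 12] [352.7 141.3] [ 0.6219 -0.1926  0.211 ]
[87 48  1  1  1] [347. 163.] [ 0.5462 -0.1738  0.211 ]
[87 55  1  2  2] [347.  170.5] [ 0.5204 -0.174   0.211 ]
[87 59  1  1  1] [347. 174.] [ 0.5083 -0.1741  0.211 ]
[33 60  1  1  1] [293. 175.] [0.5018 0.0083 0.211 ]
[86 62  1  1  1] [346. 177.] [ 0.498  -0.1708  0.211 ]
[34 66  4  2  5] [295.6 181.4] [ 0.4801 -0.001   0.211 ]
[84 66  1  1  1] [344. 181.] [ 0.4842 -0.1641  0.211 ]
[33 68  3  2  3] [294.  183.7] [0.4722 0.0042 0.211 ]
[79 70  3  3  3] [340. 186.] [ 0.4669 -0.1508  0.211 ]
[77 77  5  5  9] [338.2 194.3] [ 0.4384 -0.1451  0.211 ]
[49 78  1  1  1] [309. 193.] [ 0.4413 -0.0468  0.211 ]
[80 78  1  1  1] [340. 193.] [ 0.443 -0.151  0.211]
[58 80  1  1  1] [318. 195.] [ 0.435  -0.0772  0.211 ]
[61 80  1  1  1] [321. 195.] [ 0.4352 -0.0872  0.211 ]
```

View pics/crop.png

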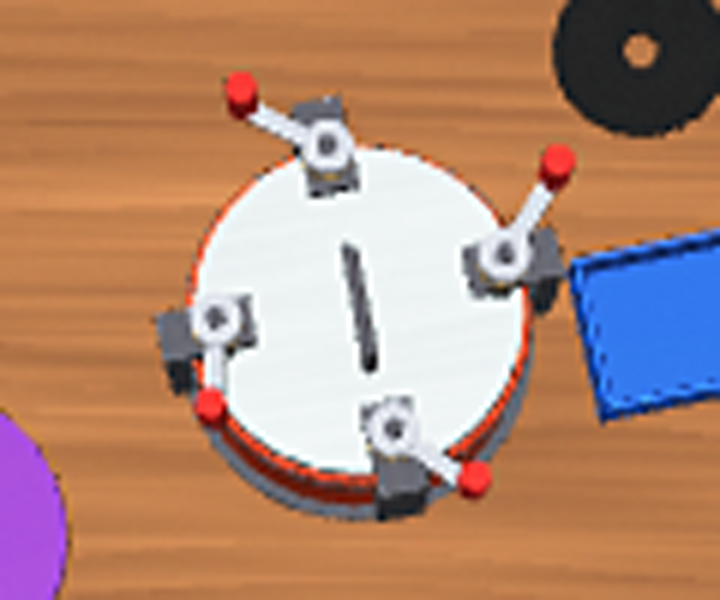

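The pot with the white-silver lid at (320,167) carries the four red knobs. The purple and pink discs are look-alike lids lying on the bench, with no clamps, so they are not part of the job. In the crop the knob tops are at about (300,128), (353,140), (339,194) and (295,182) in full-picture pixels, and the hubs at (314,139), (344,157), (326,186) and (296,168).

Run:
```python
from h import *
K=[(241,80),(557,152),(474,472),(210,400)];H=[(326,143),(505,253),(394,428),(216,318)]
k=np.array([top2w(260+u/6,115+v/6,.221) for u,v in K]);h=np.array([top2w(260+u/6,115+v/6,.2) for u,v in H])
print(k.round(4),h.round(4),h.mean(0)); print(np.linalg.norm((k-h)[:,:2],axis=1),np.linalg.norm((h-h.mean(0))[:,:2],axis=1))
# target view pose: TCP at pot centre shifted by camera offset
R=lambda y:np.array([[np.cos(y),np.sin(y),0],[np.sin(y),-np.cos(y),0],[0,0,-1]])
s=env.read_state(); y=np.radians(s["ee_rot"][2])
for z in(.36,):
    t=np.r_[h.mean(0)[:2],z]; 
    print("tool shift cm",R(y).T@(t-s["tcp_pos"])*100)
```

```text
[[ 6.615e-01 -1.300e-02  2.210e-01]
 [ 6.228e-01 -1.924e-01  2.210e-01]
 [ 4.393e-01 -1.472e-01  2.210e-01]
 [ 4.774e-01  6.000e-04  2.210e-01]] [[ 0.6312 -0.0617  0.2   ]
 [ 0.5687 -0.1647  0.2   ]
 [ 0.4667 -0.1028  0.2   ]
 [ 0.5282 -0.0009  0.2   ]] [ 0.54871996 -0.08252198  0.2       ]
[0.05730728 0.0607375  0.0521725  0.05081454] [0.08511511 0.08460244 0.08448994 0.08415168]
tool shift cm [ 46.83738074 -32.69840413 -12.93701254]
```

```bash
python3 -m pendant '[[-1,[0,0,-5],[0,0,0]],[-1,[0,0,-5],[0,0,0]],[-1,[4.7,-3.3,0],[0,0,0]],[-1,[4.7,-3.3,0],[0,0,0]],[-1,[4.7,-3.3,0],[0,0,0]]]' 40; python3 -m pendant '[[-1,[4.7,-3.3,0],[0,0,0]],[-1,[4.7,-3.3,0],[0,0,0]],[-1,[4.7,-3.3,0],[0,0,0]],[-1,[4.7,-3.3,0],[0,0,0]],[-1,[4.7,-3.3,0],[0,0,0]]]'; python3 -m pendant '[[-1,[4.7,-3.3,0],[0,0,0]],[-1,[4.7,-3.3,0],[0,0,0]],[-1,[0,0,-3],[0,0,0]],[-1,[0,0,0],[0,0,0]],[-1,[0,0,0],[0,0,0]]]'
cat >> h.py <<'E'
from scipy.spatial.transform import Rotation as Ro
def wrist2w(s,u,v,z):
    c=env.calibration("wrist"); f=200/np.tan(np.radians(c["vertical_fov"]/2)); M=c["mount"]
    p=np.array([u-c["cx"],-(v-c["cy"])]); r=np.hypot(*p); th=r/f
    d=np.r_[p/r*np.sin(th),-np.cos(th)]
    R=Ro.from_euler("xyz",s["ee_rot"],degrees=True).as_matrix()
    o=R@M[:3,3]+s["tcp_pos"]; d=R@M[:3,:3]@d
    return o+d*(z-o[2])/d[2]
E
python3 - <<'E'
from h import *
import json
s=env.read_state(); cv2.imwrite("pics/w1.png",env.grab_frame("wrist")[:,:,::-1])
s={k:np.array(v).tolist() for k,v in s.items()}; json.dump(s,open("s1.json","w")); print(s["tcp_pos"],s["ee_rot"],s["joints"])
E
```

```text
clock: 0.72
tcp_pos: [0.3425, -0.4222, 0.3311]
ee_rot: [-180.0, 0.0, 23.9]
ft_force: [0.9, 1.3, -0.5]
gripper_width: 1.0
grip_force: 0.0
clock: 1.35
tcp_pos: [0.4905, -0.1762, 0.3312]
ee_rot: [-180.0, 0.0, 23.9]
ft_force: [0.7, 0.8, -0.8]
gripper_width: 1.002
grip_force: 0.0
clock: 1.98
tcp_pos: [0.5488, -0.08, 0.3607]
ee_rot: [-180.0, 0.1, 23.8]
ft_force: [0.5, 0.6, -0.8]
gripper_width: 0.999
grip_force: 0.0
[0.5488351448951118, -0.07997897471962037, 0.3606506510705158] [-179.99194411364383, 0.052198286008426686, 23.835222145530192] [15.212031632995728, 14.986167505054498, -16.275184558719793, 86.81609041361895, 4.249346444598599, 78.85400648415893, -67.52891080833237]
```

View pics/w1.png

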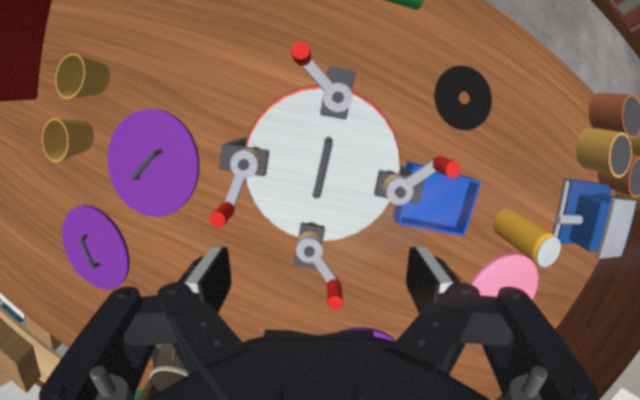

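Run:
```python
from h import *
import json
s=json.load(open("s1.json"))
K=[(300,49),(452,168),(335,300),(219,217)];H=[(338,97),(400,190),(309,251),(244,164)]
k=np.array([wrist2w(s,u,v,.221) for u,v in K]);
for zh in(.19,.2):
    h=np.array([wrist2w(s,u,v,zh) for u,v in H])
    c=h.mean(0);print(zh,h[:,:2].round(4).tolist(),c.round(4)); print(np.linalg.norm((k-h)[:,:2],axis=1),np.linalg.norm((h-c)[:,:2],axis=1))
print(k.round(4))
d=(h-c); print(np.degrees(np.arctan2(d[:,1],d[:,0])),"lever",np.degrees(np.arctan2((k-h)[:,1],(k-h)[:,0])))
```

```text
0.19 [[0.6362, -0.0644], [0.5762, -0.1647], [0.4728, -0.1038], [0.5352, -0.0029]] [ 0.5551 -0.0839  0.19  ]
[0.05600844 0.05375079 0.05316333 0.05254963] [0.08347461 0.08343262 0.08465109 0.08341271]
0.2 [[0.6354, -0.064], [0.5773, -0.1612], [0.4772, -0.1022], [0.5376, -0.0046]] [ 0.5569 -0.083   0.2   ]
[0.05608003 0.05479565 0.05699745 0.0549977 ] [0.08081128 0.08077063 0.08195023 0.08075136]
[[ 0.6609 -0.0141  0.221 ]
 [ 0.6218 -0.1931  0.221 ]
 [ 0.4432 -0.1479  0.221 ]
 [ 0.4826 -0.0025  0.221 ]]
[  13.55901119  -75.38296698 -166.44537528  103.80910733] lever [  63.02201166  -35.65830471 -126.63829174  177.81942102]
```

```bash
python3 -m pendant '[[-1,[-1.55,-5,0.7],[0,0,0]],[-1,[-1.55,-5,0.7],[0,0,0]],[-1,[0,0,5],[0,0,8.6]],[-1,[0,0,5],[0,0,8.6]],[-1,[0,0,5],[0,0,8.6]]]' 60; python3 -m pendant '[[0,[0,0,0],[0,0,0]],[0.5,[0,0,0],[0,0,0]],[1,[0,0,0],[0,0,0]],[1,[0,0,0],[0,0,0]],[1,[0,0,0],[0,0,0]]]'
cat > f.py <<'E'
from h import *
s=env.read_state(); y=np.radians(s["ee_rot"][2]); F=np.array(s["ft_force"])
yt=np.array([np.sin(y),-np.cos(y),0]);xt=np.array([np.cos(y),np.sin(y),0])
print("t%.2f"%s["clock"],"tcp",np.round(s["tcp_pos"],4),"yaw %.1f"%s["ee_rot"][2],"Fx %.1f Fy %.1f Fz %.1f"%(F@xt,F@yt,F[2]),"w %.3f g %.1f"%(s["gripper_width"],s["grip_force"]), "j7 %.0f"%s["joints"][6])
E
python3 f.py
```

```text
clock: 2.65
tcp_pos: [0.4796, -0.0013, 0.1955]
ee_rot: [180.0, 0.0, -2.3]
ft_force: [0.6, 0.0, -0.9]
gripper_width: 1.0
grip_force: 0.0
clock: 3.28
tcp_pos: [0.4814, 0.0001, 0.199]
ee_rot: [-180.0, -0.2, -1.9]
ft_force: [-2.5, 2.2, 7.8]
gripper_width: 0.189
grip_force: 58.4
t3.27 tcp [4.814e-01 1.000e-04 1.990e-01] yaw -1.9 Fx -2.6 Fy -2.1 Fz 7.8 w 0.189 g 58.4 j7 -104
```

```bash
python3 -m pendant '[[1,[0.01,-0.38,-0.1],[0,0,4]],[1,[0.01,-0.38,-0.1],[0,0,4]],[1,[0.01,-0.38,0],[0,0,4]],[1,[0.01,-0.38,0],[0,0,4]],[1,[0,0,0],[0,0,0]]]'; python3 f.py
```

```text
clock: 3.9
tcp_pos: [0.4826, 0.0111, 0.1995]
ee_rot: [179.8, -0.0, -18.1]
ft_force: [0.6, -10.2, -2.8]
gripper_width: 0.185
grip_force: 58.9
t3.90 tcp [0.4826 0.0111 0.1995] yaw -18.1 Fx 3.8 Fy 9.5 Fz -2.8 w 0.185 g 58.9 j7 -121
```

```bash
cat >> f.py <<'E'
import sys
A=dict(L=(.5359,0.),B=(.4728,-.1045),R=(.576,-.166),T=(.637,-.063))
if len(sys.argv)>1:
    a=np.array(A[sys.argv[1]]); p=np.array(s["tcp_pos"])[:2]-a; r=np.hypot(*p); t=np.array([p[1],-p[0]])/r
    print("lever %.1f r %.4f  Ftan(on knob) %.2f Frad %.2f"%(np.degrees(np.arctan2(p[1],p[0])),r,-F[:2]@t,-F[:2]@p/r))
E
python3 -m pendant '[[1,[0.01,-0.2,0],[0,0,2]],[1,[0.01,-0.2,0],[0,0,2]],[1,[0.01,-0.2,0],[0,0,2]],[1,[0.01,-0.2,0],[0,0,2]],[1,[0.01,-0.2,0],[0,0,2]]]'; python3 f.py L
```

```text
clock: 4.53
tcp_pos: [0.4854, 0.0199, 0.1993]
ee_rot: [179.7, 0.1, -28.1]
ft_force: [-6.9, -11.4, 2.8]
gripper_width: 0.188
grip_force: 59.4
t4.53 tcp [0.4854 0.0199 0.1993] yaw -28.1 Fx -0.7 Fy 13.3 Fz 2.8 w 0.188 g 59.4 j7 -131
lever 158.5 r 0.0543  Ftan(on knob) 13.10 Frad -2.22
```

```bash
python3 -m pendant '[[1,[0.01,-0.18,0],[0,0,1.5]],[1,[0.01,-0.18,0],[0,0,1.5]],[1,[0.01,-0.18,0],[0,0,1.5]],[1,[0.01,-0.18,0],[0,0,1.5]],[1,[0.01,-0.18,0],[0,0,1.5]]]'; python3 f.py L
```

```text
clock: 5.15
tcp_pos: [0.4896, 0.028, 0.1992]
ee_rot: [179.7, 0.1, -35.5]
ft_force: [-10.0, -8.7, 4.8]
gripper_width: 0.186
grip_force: 59.7
t5.15 tcp [0.4896 0.028  0.1992] yaw -35.5 Fx -3.1 Fy 12.9 Fz 4.8 w 0.186 g 59.7 j7 -139
lever 148.8 r 0.0541  Ftan(on knob) 12.65 Frad -4.06
```

```bash
python3 -m pendant '[[1,[-0.01,-0.2,0],[0,0,1.5]],[1,[-0.01,-0.2,0],[0,0,1.5]],[1,[-0.01,-0.2,0],[0,0,1.5]],[1,[-0.01,-0.2,0],[0,0,1.5]],[1,[-0.01,-0.2,0],[0,0,1.5]]]'; python3 f.py L
```

```text
clock: 5.78
tcp_pos: [0.495, 0.0355, 0.1991]
ee_rot: [179.6, 0.1, -43.1]
ft_force: [-10.4, -10.5, 5.9]
gripper_width: 0.185
grip_force: 59.8
t5.78 tcp [0.495  0.0355 0.1991] yaw -43.1 Fx -0.4 Fy 14.8 Fz 5.9 w 0.185 g 59.8 j7 -147
lever 139.0 r 0.0541  Ftan(on knob) 14.82 Frad -0.98
```

```bash
python3 -m pendant '[[1,[0,-0.07,0],[0,0,0]],[1,[0,-0.07,0],[0,0,0]],[1,[0,-0.07,0],[0,0,0]],[1,[0,-0.07,0],[0,0,0]],[1,[0,-0.07,0],[0,0,0]]]'; python3 f.py L; for i in 1 2 3 ; do python3 f.py L|tail -1; done
```

```text
clock: 6.4
tcp_pos: [0.4972, 0.0378, 0.1991]
ee_rot: [179.6, 0.1, -43.0]
ft_force: [-11.5, -11.5, 6.2]
gripper_width: 0.184
grip_force: 59.8
t6.40 tcp [0.4972 0.0378 0.1991] yaw -43.0 Fx -0.5 Fy 16.3 Fz 6.2 w 0.184 g 59.8 j7 -147
lever 135.7 r 0.0541  Ftan(on knob) 16.26 Frad -0.16
lever 135.7 r 0.0541  Ftan(on knob) 16.26 Frad -0.16
lever 135.7 r 0.0541  Ftan(on knob) 16.26 Frad -0.16
lever 135.7 r 0.0541  Ftan(on knob) 16.26 Frad -0.16
```

```bash
python3 -m pendant '[[1,[0,0.4,0],[0,0,0]],[-1,[0,0,0],[0,0,0]],[-1,[0,0,0],[0,0,0]],[-1,[0,0,0],[0,0,0]],[-1,[0,0,-5],[0,0,0]]]'; python3 f.py; python3 -m pendant '[[-1,[4.94,1.66,0],[0,0,0]],[-1,[4.94,1.66,0],[0,0,0]],[-1,[4.94,1.66,0],[0,0,0]],[-1,[4.94,1.66,0],[0,0,0]],[-1,[4.94,1.66,0],[0,0,0]]]';  python3 -m pendant '[[-1,[0,0,0],[0,0,0]],[-1,[0,0,4.9],[0,0,0]],[0,[0,0,0],[0,0,0]],[1,[0,0,0],[0,0,0]],[1,[0,0,0],[0,0,0]]]'; python3 f.py R
```

```text
clock: 7.02
tcp_pos: [0.4956, 0.0385, 0.2471]
ee_rot: [179.7, 0.3, -42.9]
ft_force: [1.0, 0.6, 0.7]
gripper_width: 0.993
grip_force: 0.0
t7.03 tcp [0.4956 0.0385 0.2471] yaw -42.9 Fx 0.3 Fy -1.1 Fz 0.7 w 0.993 g 0.0 j7 -146
clock: 7.65
tcp_pos: [0.6229, -0.1915, 0.2493]
ee_rot: [-180.0, -0.0, -42.9]
ft_force: [1.2, -0.2, 0.7]
gripper_width: 1.001
grip_force: 0.0
clock: 8.28
tcp_pos: [0.623, -0.1902, 0.2024]
ee_rot: [-179.9, -0.1, -42.9]
ft_force: [-0.7, 0.8, -0.3]
gripper_width: 0.373
grip_force: 0.0
t8.28 tcp [ 0.623  -0.1902  0.2024] yaw -42.9 Fx -1.0 Fy -0.1 Fz -0.3 w 0.373 g 0.0 j7 -122
lever -27.3 r 0.0529  Ftan(on knob) 0.42 Frad 0.97
```

```bash
python3 -m pendant '[[1,[0,0,0],[0,0,0]],[1,[0,0,0],[0,0,0]],[1,[0,0,0],[0,0,0]],[1,[0,0.35,0],[0,0,2]],[1,[-0.01,0.35,0],[0,0,2]]]'; python3 f.py R
```

```text
clock: 8.9
tcp_pos: [0.6207, -0.1923, 0.2028]
ee_rot: [-179.6, -0.2, -46.8]
ft_force: [10.3, 7.5, 1.0]
gripper_width: 0.184
grip_force: 58.5
t8.90 tcp [ 0.6207 -0.1923  0.2028] yaw -46.8 Fx 1.5 Fy -12.6 Fz 1.0 w 0.184 g 58.5 j7 -125
lever -30.5 r 0.0519  Ftan(on knob) 11.67 Frad -5.03
```

```bash
python3 -m pendant '[[1,[0,0.28,0],[0,0,2]],[1,[0,0.28,0],[0,0,2]],[1,[0,0.28,0],[0,0,2]],[1,[0,0.28,0],[0,0,2]],[1,[0,0.28,0],[0,0,2]]]'; python3 f.py R
```

```text
clock: 9.52
tcp_pos: [0.6121, -0.2027, 0.2032]
ee_rot: [-179.4, -0.4, -56.8]
ft_force: [16.6, 1.6, -2.8]
gripper_width: 0.182
grip_force: 58.5
t9.53 tcp [ 0.6121 -0.2027  0.2032] yaw -56.8 Fx 7.7 Fy -14.8 Fz -2.8 w 0.182 g 58.5 j7 -133
lever -45.5 r 0.0515  Ftan(on knob) 13.00 Frad -10.46
```

```bash
python3 -m pendant '[[1,[0.2,0.15,0],[0,0,0]],[1,[0.1,0.2,0],[0,0,0]],[1,[0.04,0.2,0],[0,0,0]],[1,[0.03,0.2,0],[0,0,0]],[1,[0.02,0.2,0],[0,0,0]]]'; python3 f.py R
```

```text
clock: 10.15
tcp_pos: [0.6048, -0.2096, 0.2028]
ee_rot: [-179.5, -0.2, -56.7]
ft_force: [8.9, 6.7, -0.8]
gripper_width: 0.181
grip_force: 58.8
t10.15 tcp [ 0.6048 -0.2096  0.2028] yaw -56.7 Fx -0.7 Fy -11.2 Fz -0.8 w 0.181 g 58.8 j7 -132
lever -56.5 r 0.0522  Ftan(on knob) 11.16 Frad 0.70
```

```bash
python3 -m pendant '[[1,[0,0.2,0],[0,0,2]],[1,[0,0.2,0],[0,0,2]],[1,[0,0.2,0],[0,0,2]],[1,[0,0.2,0],[0,0,2]],[1,[0,0.2,0],[0,0,2]]]'; python3 f.py R
```

```text
clock: 10.78
tcp_pos: [0.5969, -0.2141, 0.2028]
ee_rot: [-179.4, -0.1, -66.8]
ft_force: [13.5, 6.8, -1.0]
gripper_width: 0.179
grip_force: 58.8
t10.78 tcp [ 0.5969 -0.2141  0.2028] yaw -66.8 Fx -0.9 Fy -15.1 Fz -1.0 w 0.179 g 58.8 j7 -141
lever -66.5 r 0.0524  Ftan(on knob) 15.10 Frad 0.84
```

```bash
python3 -m pendant '[[1,[0,0.07,0],[0,0,0.8]],[1,[0,0.07,0],[0,0,0.8]],[1,[0,0.07,0],[0,0,0.8]],[1,[0,0.07,0],[0,0,0.8]],[1,[0,0.07,0],[0,0,0]]]'; python3 f.py R
```

```text
clock: 11.4
tcp_pos: [0.594, -0.2153, 0.2028]
ee_rot: [-179.4, -0.1, -69.9]
ft_force: [15.2, 6.6, -1.7]
gripper_width: 0.177
grip_force: 58.7
t11.40 tcp [ 0.594  -0.2153  0.2028] yaw -69.9 Fx -1.0 Fy -16.5 Fz -1.7 w 0.177 g 58.7 j7 -143
lever -69.9 r 0.0525  Ftan(on knob) 16.54 Frad 1.02
```

```bash
python3 -m pendant '[[1,[0,-0.4,0],[0,0,0]],[-1,[0,0,0],[0,0,0]],[-1,[0,0,0],[0,0,0]],[-1,[0,0,0],[0,0,0]],[-1,[0,0,-5.2],[0,0,0]]]'; python3 f.py; python3 -m pendant '[[-1,[-3.93,3.93,0],[0,0,0]],[-1,[-3.93,3.93,0],[0,0,0]],[-1,[-3.93,3.93,0],[0,0,0]],[-1,[0,0,0],[0,0,-10.4]],[-1,[0,0,0],[0,0,-10.4]]]';  python3 -m pendant '[[-1,[0,0,0],[0,0,-10.4]],[-1,[0,0,0],[0,0,-10.4]],[-1,[0,0,0],[0,0,-10.4]],[-1,[0,0,0],[0,0,-10.4]],[-1,[0,0,0],[0,0,-10.4]]]'; python3 -m pendant '[[-1,[0,0,0],[0,0,-10.4]],[-1,[0,0,0],[0,0,-10.4]],[-1,[0,0,0],[0,0,-10.4]],[-1,[0,0,0],[0,0,0]],[-1,[0,0,0],[0,0,0]]]'; python3 f.py B
```

```text
clock: 12.02
tcp_pos: [0.5895, -0.217, 0.2489]
ee_rot: [179.6, 0.3, -70.2]
ft_force: [0.6, -0.7, 0.5]
gripper_width: 0.993
grip_force: 0.0
t12.03 tcp [ 0.5895 -0.217   0.2489] yaw -70.2 Fx 0.9 Fy -0.3 Fz 0.5 w 0.993 g 0.0 j7 -144
clock: 12.65
tcp_pos: [0.4404, -0.1466, 0.2527]
ee_rot: [-180.0, -0.0, -49.0]
ft_force: [-0.5, 0.2, 0.8]
gripper_width: 1.0
grip_force: 0.0
clock: 13.28
tcp_pos: [0.4408, -0.1469, 0.2523]
ee_rot: [180.0, 0.0, 3.0]
ft_force: [0.1, 0.4, 0.3]
gripper_width: 1.001
grip_force: 0.0
clock: 13.9
tcp_pos: [0.441, -0.1468, 0.2523]
ee_rot: [180.0, 0.0, 33.6]
ft_force: [-0.1, 0.6, 0.4]
gripper_width: 0.999
grip_force: 0.0
t13.90 tcp [ 0.441  -0.1468  0.2523] yaw 33.6 Fx 0.3 Fy -0.6 Fz 0.4 w 0.999 g 0.0 j7 -47
lever -127.0 r 0.0529  Ftan(on knob) -0.45 Frad 0.43
```

```bash
python3 -m pendant '[[-1,[0,0,5],[0,0,0]],[0,[0,0,0],[0,0,0]],[1,[0,0,0],[0,0,0]],[1,[0,0,0],[0,0,0]],[1,[0,0,0],[0,0,0]]]'; python3 f.py B;  python3 -m pendant '[[1,[0,0,0],[0,0,0]],[1,[-0.12,-0.33,0],[0,0,0]],[1,[-0.1,-0.33,0],[0,0,0]],[1,[-0.08,-0.33,0],[0,0,0]],[1,[-0.06,-0.33,0],[0,0,0]]]'; python3 f.py B
```

```text
clock: 14.52
tcp_pos: [0.4418, -0.1467, 0.2035]
ee_rot: [179.9, -0.1, 33.9]
ft_force: [-1.9, 0.1, 6.0]
gripper_width: 0.183
grip_force: 58.5
t14.53 tcp [ 0.4418 -0.1467  0.2035] yaw 33.9 Fx -1.5 Fy -1.2 Fz 6.0 w 0.183 g 58.5 j7 -47
lever -126.3 r 0.0524  Ftan(on knob) -1.62 Frad -1.05
clock: 15.15
tcp_pos: [0.434, -0.1399, 0.2039]
ee_rot: [179.6, -0.2, 33.8]
ft_force: [9.0, -7.9, -2.8]
gripper_width: 0.184
grip_force: 58.6
t15.15 tcp [ 0.434  -0.1399  0.2039] yaw 33.8 Fx 3.1 Fy 11.6 Fz -2.8 w 0.184 g 58.6 j7 -48
lever -137.6 r 0.0526  Ftan(on knob) 11.94 Frad 1.34
```

```bash
python3 -m pendant '[[1,[-0.02,-0.21,0],[0,0,0]],[1,[-0.01,-0.21,0],[0,0,0]],[1,[0,-0.21,0],[0,0,0]],[1,[0.01,-0.21,0],[0,0,1]],[1,[0.01,-0.21,0],[0,0,1]]]'; python3 f.py B
```

```text
clock: 15.78
tcp_pos: [0.4276, -0.132, 0.2039]
ee_rot: [179.6, -0.2, 31.7]
ft_force: [6.7, -11.4, -0.5]
gripper_width: 0.182
grip_force: 58.7
t15.78 tcp [ 0.4276 -0.132   0.2039] yaw 31.7 Fx -0.3 Fy 13.2 Fz -0.5 w 0.182 g 58.7 j7 -51
lever -148.7 r 0.0529  Ftan(on knob) 13.22 Frad -0.16
```

```bash
python3 -m pendant '[[1,[0,-0.16,0],[0,0,1.7]],[1,[0,-0.16,0],[0,0,1.7]],[1,[0,-0.16,0],[0,0,1.7]],[1,[0,-0.16,0],[0,0,1.7]],[1,[0,-0.16,0],[0,0,1.7]]]'; python3 f.py B
```

```text
clock: 16.4
tcp_pos: [0.4238, -0.1256, 0.2039]
ee_rot: [179.6, -0.2, 23.2]
ft_force: [7.0, -13.8, -1.1]
gripper_width: 0.181
grip_force: 58.7
t16.40 tcp [ 0.4238 -0.1256  0.2039] yaw 23.2 Fx 1.0 Fy 15.5 Fz -1.1 w 0.181 g 58.7 j7 -60
lever -156.7 r 0.0533  Ftan(on knob) 15.49 Frad 0.99
```

```bash
python3 -m pendant '[[1,[0,-0.05,0],[0,0,0.6]],[1,[0,-0.05,0],[0,0,0.6]],[1,[0,-0.05,0],[0,0,0.6]],[1,[0,-0.05,0],[0,0,0.6]],[1,[0,-0.05,0],[0,0,0.6]]]'; python3 f.py B
```

```text
clock: 17.02
tcp_pos: [0.4229, -0.1235, 0.2038]
ee_rot: [179.6, -0.3, 20.2]
ft_force: [6.8, -14.4, -0.3]
gripper_width: 0.184
grip_force: 58.7
t17.02 tcp [ 0.4229 -0.1235  0.2038] yaw 20.2 Fx 1.4 Fy 15.9 Fz -0.3 w 0.184 g 58.7 j7 -63
lever -159.2 r 0.0534  Ftan(on knob) 15.89 Frad 1.25
```

```bash
python3 -m pendant '[[1,[0,0.5,0],[0,0,0]],[-1,[0,0,0],[0,0,0]],[-1,[0,0,0],[0,0,0]],[-1,[0,0,0],[0,0,0]],[-1,[0,0,-5.2],[0,0,0]]]'
cat >> f.py <<'E'
if len(sys.argv)>3:
    d=np.array([float(sys.argv[2]),float(sys.argv[3])])-np.array(s["tcp_pos"])[:2]; print("shift cm x %.2f y %.2f"%(100*d@xt[:2],100*d@yt[:2]))
E
python3 f.py T .660 -.012
```

```text
clock: 17.65
tcp_pos: [0.4195, -0.1238, 0.2521]
ee_rot: [-179.8, 0.4, 20.4]
ft_force: [0.8, -0.2, 0.0]
gripper_width: 0.996
grip_force: 0.0
t17.65 tcp [ 0.4195 -0.1238  0.2521] yaw 20.4 Fx 0.7 Fy 0.5 Fz 0.0 w 0.996 g 0.0 j7 -62
lever -164.4 r 0.2259  Ftan(on knob) 0.46 Frad 0.72
shift cm x 26.44 y -2.10
```

```bash
python3 -m pendant '[[-1,[5.29,-0.42,0],[0,0,0]],[-1,[5.29,-0.42,0],[0,0,0]],[-1,[5.29,-0.42,0],[0,0,0]],[-1,[5.29,-0.42,0],[0,0,0]],[-1,[5.29,-0.42,0],[0,0,0]]]'; python3 -m pendant '[[-1,[0,0,0],[0,0,-10.6]],[-1,[0,0,0],[0,0,-10.6]],[-1,[0,0,0],[0,0,-10.6]],[-1,[0,0,0],[0,0,0]],[-1,[0,0,0],[0,0,0]]]'; python3 f.py T .66 -.012
```

```text
clock: 18.27
tcp_pos: [0.6639, -0.0118, 0.254]
ee_rot: [180.0, 0.0, 20.4]
ft_force: [0.5, -0.9, -0.4]
gripper_width: 0.996
grip_force: 0.0
clock: 18.9
tcp_pos: [0.6624, -0.0126, 0.2542]
ee_rot: [-180.0, 0.0, 51.9]
ft_force: [0.0, 0.2, -0.7]
gripper_width: 1.002
grip_force: 0.0
t18.90 tcp [ 0.6624 -0.0126  0.2542] yaw 51.9 Fx 0.2 Fy -0.1 Fz -0.7 w 1.002 g 0.0 j7 -49
lever 63.3 r 0.0564  Ftan(on knob) 0.05 Frad -0.17
shift cm x -0.10 y -0.22
```

```bash
python3 -m pendant '[[-1,[-0.1,-0.2,5.2],[0,0,0]],[0,[0,0,0],[0,0,0]],[1,[0,0,0],[0,0,0]],[1,[0,0,0],[0,0,0]],[1,[0,0,0],[0,0,0]]]'; python3 f.py T;  python3 -m pendant '[[1,[0,0,0],[0,0,0]],[1,[0.08,0.33,0],[0,0,0]],[1,[0.07,0.33,0],[0,0,0]],[1,[0.05,0.33,0],[0,0,0]],[1,[0.03,0.33,0],[0,0,0]]]'; python3 f.py T
```

```text
clock: 19.52
tcp_pos: [0.6612, -0.0117, 0.2039]
ee_rot: [179.9, -0.1, 52.2]
ft_force: [-0.7, 0.3, 4.6]
gripper_width: 0.181
grip_force: 58.5
t19.52 tcp [ 0.6612 -0.0117  0.2039] yaw 52.2 Fx -0.2 Fy -0.7 Fz 4.6 w 0.181 g 58.5 j7 -50
lever 64.8 r 0.0567  Ftan(on knob) 0.74 Frad 0.02
clock: 20.15
tcp_pos: [0.67, -0.0166, 0.2034]
ee_rot: [-179.8, 0.1, 52.3]
ft_force: [-12.3, 1.8, 12.7]
gripper_width: 0.181
grip_force: 59.1
t20.15 tcp [ 0.67   -0.0166  0.2034] yaw 52.3 Fx -6.1 Fy -10.8 Fz 12.7 w 0.181 g 59.1 j7 -49
lever 54.6 r 0.0570  Ftan(on knob) 11.08 Frad 5.65
```

```bash
python3 -m pendant '[[1,[-0.08,0.21,-0.1],[0,0,0]],[1,[-0.04,0.21,-0.1],[0,0,0]],[1,[0,0.21,0],[0,0,0]],[1,[0,0.21,0],[0,0,1]],[1,[0,0.21,0],[0,0,1]]]'; python3 f.py T
```

```text
clock: 20.78
tcp_pos: [0.6769, -0.0228, 0.2039]
ee_rot: [-179.6, 0.1, 50.3]
ft_force: [-10.6, 5.7, 3.0]
gripper_width: 0.182
grip_force: 58.7
t20.77 tcp [ 0.6769 -0.0228  0.2039] yaw 50.3 Fx -2.4 Fy -11.7 Fz 3.0 w 0.182 g 58.7 j7 -50
lever 45.2 r 0.0566  Ftan(on knob) 11.49 Frad 3.41
```

```bash
python3 -m pendant '[[1,[-0.04,0.2,0],[0,0,2]],[1,[-0.02,0.2,0],[0,0,2]],[1,[-0.01,0.2,0],[0,0,2]],[1,[-0.01,0.2,0],[0,0,2]],[1,[-0.01,0.2,0],[0,0,2]]]'; python3 f.py T
```

```text
clock: 21.4
tcp_pos: [0.6829, -0.0298, 0.2038]
ee_rot: [-179.6, 0.2, 40.3]
ft_force: [-13.4, 8.6, 4.9]
gripper_width: 0.184
grip_force: 58.8
t21.40 tcp [ 0.6829 -0.0298  0.2038] yaw 40.3 Fx -4.6 Fy -15.3 Fz 4.9 w 0.184 g 58.8 j7 -58
lever 35.9 r 0.0566  Ftan(on knob) 14.86 Frad 5.80
```

```bash
python3 -m pendant '[[1,[-0.06,0.06,0],[0,0,0.7]],[1,[-0.04,0.06,0],[0,0,0.7]],[1,[-0.02,0.07,0],[0,0,0.7]],[1,[0,0.07,0],[0,0,0.7]],[1,[0,0.07,0],[0,0,0.7]]]'; python3 f.py T
```

```text
clock: 22.02
tcp_pos: [0.6842, -0.0321, 0.2039]
ee_rot: [-179.6, 0.1, 36.9]
ft_force: [-11.5, 9.8, 4.6]
gripper_width: 0.182
grip_force: 58.7
t22.02 tcp [ 0.6842 -0.0321  0.2039] yaw 36.9 Fx -3.3 Fy -14.7 Fz 4.6 w 0.182 g 58.7 j7 -61
lever 33.2 r 0.0565  Ftan(on knob) 14.44 Frad 4.26
```

```bash
python3 -m pendant '[[1,[-0.04,0.08,0],[0,0,0.8]],[1,[-0.02,0.08,0],[0,0,0.8]],[1,[-0.01,0.08,0],[0,0,0.8]],[1,[0,0.08,0],[0,0,0.8]],[1,[0,0.08,0],[0,0,0.8]]]'; python3 f.py T
```

```text
clock: 22.65
tcp_pos: [0.686, -0.035, 0.2039]
ee_rot: [-179.5, 0.1, 32.9]
ft_force: [-12.0, 11.8, 3.5]
gripper_width: 0.177
grip_force: 58.7
t22.65 tcp [ 0.686  -0.035   0.2039] yaw 32.9 Fx -3.6 Fy -16.4 Fz 3.5 w 0.177 g 58.7 j7 -64
lever 29.7 r 0.0565  Ftan(on knob) 16.16 Frad 4.55
```

```bash
python3 -m pendant '[[1,[0.0,-0.5,0],[0,0,0]],[-1,[0,0,0],[0,0,0]],[-1,[0,0,0],[0,0,0]],[-1,[0,0,0],[0,0,0]],[-1,[0,0,-5.2],[0,0,0]]]'; python3 f.py L .4972 .0378
```

```text
clock: 23.28
tcp_pos: [0.6843, -0.0368, 0.2525]
ee_rot: [-179.8, 0.4, 32.7]
ft_force: [0.5, -0.8, 0.5]
gripper_width: 0.994
grip_force: 0.0
t23.27 tcp [ 0.6843 -0.0368  0.2525] yaw 32.7 Fx -0.0 Fy 1.0 Fz 0.5 w 0.994 g 0.0 j7 -64
lever -13.9 r 0.1529  Ftan(on knob) -0.68 Frad -0.70
shift cm x -11.72 y -16.38
```

```bash
python3 -m pendant '[[-1,[-2.93,-4.1,0],[0,0,0]],[-1,[-2.93,-4.1,0],[0,0,0]],[-1,[-2.93,-4.1,0],[0,0,0]],[-1,[-2.93,-4.1,0],[0,0,0]],[-1,[0,0,0],[0,0,10.7]]]'; python3 -m pendant '[[-1,[0,0,0],[0,0,10.7]],[-1,[0,0,0],[0,0,10.7]],[-1,[0,0,0],[0,0,10.7]],[-1,[0,0,0],[0,0,10.7]],[-1,[0,0,0],[0,0,10.7]]]'; python3 -m pendant '[[-1,[0,0,0],[0,0,10.7]],[-1,[0,0,0],[0,0,0]],[-1,[0,0,0],[0,0,0]],[-1,[0,0,0],[0,0,0]],[-1,[0,0,0],[0,0,0]]]';python3 f.py L .4972 .0378
```

```text
clock: 23.9
tcp_pos: [0.4964, 0.04, 0.2569]
ee_rot: [-180.0, 0.0, 21.9]
ft_force: [1.0, 0.3, 0.2]
gripper_width: 0.997
grip_force: 0.0
clock: 24.52
tcp_pos: [0.4995, 0.0384, 0.2565]
ee_rot: [-180.0, -0.0, -31.9]
ft_force: [0.6, 0.9, -0.2]
gripper_width: 0.997
grip_force: 0.0
clock: 25.15
tcp_pos: [0.4993, 0.0385, 0.2563]
ee_rot: [-180.0, -0.0, -42.2]
ft_force: [-0.1, -0.1, 0.4]
gripper_width: 1.002
grip_force: 0.0
t25.15 tcp [0.4993 0.0385 0.2563] yaw -42.2 Fx -0.0 Fy 0.2 Fz 0.4 w 1.002 g 0.0 j7 -144
lever 133.5 r 0.0532  Ftan(on knob) 0.18 Frad -0.02
shift cm x -0.11 y 0.20
```

Descend 5.4 cm with the small correction and close, then push the next ~10 mm.

```bash
python3 -m pendant '[[-1,[-0.1,0.2,5.4],[0,0,0]],[0,[0,0,0],[0,0,0]],[1,[0,0,0],[0,0,0]],[1,[0,0,0],[0,0,0]],[1,[0,0,0],[0,0,0]]]'; python3 f.py L;  python3 -m pendant '[[1,[0,-0.2,-0.05],[0,0,0]],[1,[0,-0.25,-0.05],[0,0,0]],[1,[0,-0.25,0],[0,0,0.8]],[1,[0,-0.25,0],[0,0,0.8]],[1,[0.01,-0.2,0],[0,0,0.8]]]'; python3 f.py L
```

```text
clock: 25.78
tcp_pos: [0.4973, 0.0373, 0.2035]
ee_rot: [-180.0, -0.1, -42.2]
ft_force: [-3.5, -0.1, 12.7]
gripper_width: 0.184
grip_force: 58.3
t25.77 tcp [0.4973 0.0373 0.2035] yaw -42.2 Fx -2.5 Fy 2.4 Fz 12.7 w 0.184 g 58.3 j7 -145
lever 135.9 r 0.0537  Ftan(on knob) 2.45 Frad -2.45
clock: 26.4
tcp_pos: [0.5023, 0.042, 0.2035]
ee_rot: [179.6, 0.0, -44.8]
ft_force: [-11.7, -13.5, 10.9]
gripper_width: 0.177
grip_force: 58.8
t26.40 tcp [0.5023 0.042  0.2035] yaw -44.8 Fx 1.2 Fy 17.8 Fz 10.9 w 0.177 g 58.8 j7 -148
lever 128.6 r 0.0538  Ftan(on knob) 17.56 Frad 3.25
```

```bash
python3 -m pendant '[[1,[0.04,-0.16,-0.05],[0,0,0.5]],[1,[0.03,-0.16,-0.05],[0,0,0.5]],[1,[0.03,-0.16,0],[0,0,0.5]],[1,[0.03,-0.16,0],[0,0,0.5]],[1,[0.03,-0.16,0],[0,0,0.5]]]'; python3 f.py L
```

```text
clock: 27.02
tcp_pos: [0.5079, 0.0458, 0.2037]
ee_rot: [179.4, 0.1, -47.3]
ft_force: [-13.5, -14.7, 7.6]
gripper_width: 0.181
grip_force: 58.6
t27.02 tcp [0.5079 0.0458 0.2037] yaw -47.3 Fx 1.7 Fy 19.9 Fz 7.6 w 0.181 g 58.6 j7 -151
lever 121.5 r 0.0536  Ftan(on knob) 19.21 Frad 5.52
```

```bash
cat > g.py <<'E'
import sys
from h import *
exec(open("f.py").read().split("if len(sys.argv)>1")[0].split("import sys")[1])
a=np.array(A[sys.argv[1]]); o=[]
for i in range(6):
    s=env.read_state(); p=np.array(s["tcp_pos"])[:2]-a; r=np.hypot(*p); t=np.array([p[1],-p[0]])/r; F=-np.array(s["ft_force"])[:2]
    o.append((F@t,F@p/r,np.degrees(np.arctan2(p[1],p[0])))); env.grab_frame("side")
print(np.round(o,2).tolist(),"mean",np.mean(o,0).round(2),"clock",s["clock"])
E
python3 -m pendant '[[1,[0.06,-0.08,-0.05],[0,0,0]],[1,[0.06,-0.08,-0.05],[0,0,0]],[1,[0.04,-0.08,0],[0,0,0]],[1,[0.02,-0.08,0],[0,0,0]],[1,[0.02,-0.08,0],[0,0,0]]]'; python3 g.py L
```

```text
clock: 27.65
tcp_pos: [0.5109, 0.0472, 0.2039]
ee_rot: [179.3, 0.2, -47.3]
ft_force: [-16.0, -13.0, 4.1]
gripper_width: 0.181
grip_force: 58.6
[[20.25, 3.99, 117.86], [21.22, 4.58, 117.78], [20.01, 3.15, 117.81], [19.71, 4.01, 117.79], [20.06, 2.98, 117.81], [19.72, 3.49, 117.79]] mean [ 20.16   3.7  117.81] clock 27.9
```

```bash
python3 -m pendant '[[1,[0.06,-0.08,0],[0,0,0]],[1,[0.05,-0.08,0],[0,0,0]],[1,[0.03,-0.08,0],[0,0,0]],[1,[0.03,-0.08,0],[0,0,0]],[1,[0.03,-0.08,0],[0,0,0]]]'; python3 g.py L
```

```text
clock: 28.58
tcp_pos: [0.5146, 0.0489, 0.2038]
ee_rot: [179.3, 0.2, -47.3]
ft_force: [-18.8, -12.8, 4.2]
gripper_width: 0.184
grip_force: 58.7
[[22.3, 4.24, 113.52], [22.02, 3.76, 113.4], [22.45, 4.25, 113.42], [21.67, 3.92, 113.42], [22.48, 3.39, 113.41], [21.62, 2.74, 113.43]] mean [ 22.09   3.72 113.43] clock 28.825
```

```bash
python3 -m pendant '[[1,[-0.1,0.6,0],[0,0,0]],[-1,[0,0,0],[0,0,0]],[-1,[0,0,0],[0,0,0]],[-1,[0,0,0],[0,0,0]],[-1,[0,0,-5.2],[0,0,0]]]'; python3 f.py R .594 -.2153
```

```text
clock: 29.5
tcp_pos: [0.5135, 0.0497, 0.255]
ee_rot: [179.7, 0.2, -47.1]
ft_force: [1.1, 0.4, 1.1]
gripper_width: 0.992
grip_force: 0.0
t29.50 tcp [0.5135 0.0497 0.255 ] yaw -47.1 Fx 0.5 Fy -1.1 Fz 1.1 w 0.992 g 0.0 j7 -150
lever 106.2 r 0.2246  Ftan(on knob) -1.21 Frad -0.10
shift cm x 24.89 y 12.15
```

```bash
python3 -m pendant '[[-1,[4.98,2.43,0],[0,0,0]],[-1,[4.98,2.43,0],[0,0,0]],[-1,[4.98,2.43,0],[0,0,0]],[-1,[4.98,2.43,0],[0,0,0]],[-1,[4.98,2.43,0],[0,0,0]]]'; python3 -m pendant '[[-1,[0,0,0],[0,0,9]],[-1,[0,0,0],[0,0,10]],[-1,[0,0,0],[0,0,0]],[-1,[0,0,0],[0,0,0]],[-1,[0,0,0],[0,0,0]]]';python3 f.py R .594 -.2153
```

```text
clock: 30.12
tcp_pos: [0.5966, -0.2168, 0.2576]
ee_rot: [-180.0, -0.0, -47.1]
ft_force: [0.4, -0.2, 0.3]
gripper_width: 0.999
grip_force: 0.0
clock: 30.75
tcp_pos: [0.5959, -0.2152, 0.2574]
ee_rot: [-180.0, -0.0, -66.0]
ft_force: [0.3, 0.3, 0.1]
gripper_width: 1.0
grip_force: 0.0
t30.75 tcp [ 0.5959 -0.2152  0.2574] yaw -66.0 Fx -0.1 Fy -0.4 Fz 0.1 w 1.000 g 0.0 j7 -138
lever -68.0 r 0.0530  Ftan(on knob) 0.39 Frad 0.13
shift cm x -0.06 y 0.18
```

```bash
python3 -m pendant '[[-1,[-0.05,0.18,5.3],[0,0,0]],[0,[0,0,0],[0,0,0]],[1,[0,0,0],[0,0,0]],[1,[0,0,0],[0,0,0]],[1,[0,0,0],[0,0,0]]]'; python3 f.py R;  python3 -m pendant '[[1,[0,0.25,-0.05],[0,0,0.5]],[1,[0,0.25,-0.05],[0,0,0.5]],[1,[0,0.25,0],[0,0,1]],[1,[0,0.25,0],[0,0,1]],[1,[0,0.25,0],[0,0,1]]]'; python3 f.py R
```

```text
clock: 31.38
tcp_pos: [0.5949, -0.216, 0.2059]
ee_rot: [-179.9, -0.1, -66.1]
ft_force: [-0.2, -0.5, 5.0]
gripper_width: 0.184
grip_force: 58.6
t31.38 tcp [ 0.5949 -0.216   0.2059] yaw -66.1 Fx 0.4 Fy 0.4 Fz 5.0 w 0.184 g 58.6 j7 -138
lever -69.3 r 0.0534  Ftan(on knob) -0.34 Frad -0.39
clock: 32.0
tcp_pos: [0.5876, -0.218, 0.2066]
ee_rot: [-179.4, -0.1, -70.0]
ft_force: [17.3, 4.0, -6.7]
gripper_width: 0.176
grip_force: 58.7
t32.00 tcp [ 0.5876 -0.218   0.2066] yaw -70.0 Fx 2.2 Fy -17.7 Fz -6.7 w 0.176 g 58.7 j7 -141
lever -77.4 r 0.0533  Ftan(on knob) 17.80 Frad 0.13
```

```bash
python3 -m pendant '[[1,[-0.03,0.15,0.05],[0,0,1]],[1,[-0.03,0.15,0.05],[0,0,1]],[1,[-0.03,0.15,0],[0,0,1]],[1,[-0.03,0.14,0],[0,0,1]],[1,[-0.03,0.13,0],[0,0,1]]]'; python3 g.py R
```

```text
clock: 32.62
tcp_pos: [0.5815, -0.2193, 0.2065]
ee_rot: [-179.3, -0.2, -75.0]
ft_force: [19.4, 1.5, -4.1]
gripper_width: 0.178
grip_force: 58.9
[[19.45, -0.48, -84.08], [19.25, 1.28, -84.25], [19.47, 1.35, -84.22], [19.39, 0.13, -84.2], [19.68, 1.37, -84.23], [19.4, 0.93, -84.22]] mean [ 19.44   0.76 -84.2 ] clock 32.875
```

```bash
python3 -m pendant '[[1,[-0.02,0.11,0.05],[0,0,1]],[1,[-0.02,0.11,0.05],[0,0,1]],[1,[-0.02,0.11,0],[0,0,1]],[1,[-0.02,0.11,0],[0,0,1]],[1,[-0.02,0.11,0],[0,0,0]]]'; python3 g.py R
```

```text
clock: 33.55
tcp_pos: [0.5769, -0.2198, 0.2063]
ee_rot: [-179.2, -0.2, -79.0]
ft_force: [21.0, 2.8, -1.1]
gripper_width: 0.179
grip_force: 59.1
[[21.02, 2.41, -89.04], [21.54, 1.66, -89.18], [21.03, 2.44, -89.18], [20.89, 2.13, -89.15], [20.52, 1.39, -89.17], [20.26, 1.62, -89.16]] mean [ 20.88   1.94 -89.15] clock 33.8
```

1.1 N short; about 3 mm more.

```bash
python3 -m pendant '[[1,[-0.02,0.07,0],[0,0,0]],[1,[-0.02,0.07,0],[0,0,0]],[1,[-0.02,0.07,0],[0,0,0]],[1,[-0.02,0.07,0],[0,0,0]],[1,[-0.02,0.07,0],[0,0,0]]]'; python3 g.py R
```

```text
clock: 34.48
tcp_pos: [0.5735, -0.2199, 0.2063]
ee_rot: [-179.2, -0.2, -79.0]
ft_force: [22.3, 1.5, -2.8]
gripper_width: 0.176
grip_force: 59.1
[[22.21, 2.47, -92.62], [22.13, 2.77, -92.67], [21.54, 2.85, -92.65], [22.04, 1.8, -92.66], [21.2, 2.9, -92.67], [21.42, 1.63, -92.66]] mean [ 21.76   2.4  -92.65] clock 34.725
```

```bash
python3 -m pendant '[[1,[0.1,-0.6,0],[0,0,0]],[-1,[0,0,0],[0,0,0]],[-1,[0,0,0],[0,0,0]],[-1,[0,0,0],[0,0,0]],[-1,[0,0,-4.8],[0,0,0]]]'; python3 f.py B .4229 -.1235
```

```text
clock: 35.4
tcp_pos: [0.5695, -0.2202, 0.2483]
ee_rot: [179.6, 0.2, -79.1]
ft_force: [1.7, 0.6, -0.0]
gripper_width: 0.995
grip_force: 0.0
t35.40 tcp [ 0.5695 -0.2202  0.2483] yaw -79.1 Fx -0.3 Fy -1.8 Fz -0.0 w 0.995 g 0.0 j7 -149
lever -50.1 r 0.1508  Ftan(on knob) 1.73 Frad -0.60
shift cm x -12.26 y 12.58
```

```bash
python3 -m pendant '[[-1,[-4.1,4.2,0],[0,0,0]],[-1,[-4.1,4.2,0],[0,0,0]],[-1,[-4.1,4.2,0],[0,0,0]],[-1,[0,0,0],[0,0,-10.4]],[-1,[0,0,0],[0,0,-10.4]]]';  python3 -m pendant '[[-1,[0,0,0],[0,0,-10.4]],[-1,[0,0,0],[0,0,-10.4]],[-1,[0,0,0],[0,0,-10.4]],[-1,[0,0,0],[0,0,-10.4]],[-1,[0,0,0],[0,0,-10.4]]]'; python3 -m pendant '[[-1,[0,0,0],[0,0,-10.4]],[-1,[0,0,0],[0,0,-10.4]],[-1,[0,0,0],[0,0,0]],[-1,[0,0,0],[0,0,0]],[-1,[0,0,0],[0,0,0]]]'; python3 f.py B .4229 -.1235
```

```text
clock: 36.02
tcp_pos: [0.4244, -0.1229, 0.2515]
ee_rot: [-180.0, -0.0, -57.9]
ft_force: [0.8, 0.4, 0.4]
gripper_width: 0.998
grip_force: 0.0
clock: 36.65
tcp_pos: [0.4247, -0.1241, 0.2513]
ee_rot: [180.0, 0.0, -6.0]
ft_force: [0.4, 0.2, -0.3]
gripper_width: 0.999
grip_force: 0.0
clock: 37.28
tcp_pos: [0.425, -0.124, 0.2513]
ee_rot: [-180.0, 0.0, 14.3]
ft_force: [0.7, -0.2, -0.3]
gripper_width: 1.002
grip_force: 0.0
t37.27 tcp [ 0.425  -0.124   0.2513] yaw 14.3 Fx 0.6 Fy 0.3 Fz -0.3 w 1.002 g 0.0 j7 -65
lever -157.9 r 0.0516  Ftan(on knob) 0.41 Frad 0.56
shift cm x -0.19 y -0.10
```

```bash
python3 -m pendant '[[-1,[-0.2,-0.1,4.8],[0,0,0]],[0,[0,0,0],[0,0,0]],[1,[0,0,0],[0,0,0]],[1,[0,0,0],[0,0,0]],[1,[0,0,0],[0,0,0]]]'; python3 f.py B;  python3 -m pendant '[[1,[-0.02,-0.25,0],[0,0,0]],[1,[-0.02,-0.25,0],[0,0,0]],[1,[-0.01,-0.25,0],[0,0,0]],[1,[0,-0.25,0],[0,0,1]],[1,[0,-0.25,0],[0,0,1]]]'; python3 f.py B
```

```text
clock: 37.9
tcp_pos: [0.4237, -0.1241, 0.2045]
ee_rot: [179.9, -0.1, 14.5]
ft_force: [-0.9, -2.3, 6.4]
gripper_width: 0.183
grip_force: 58.4
t37.90 tcp [ 0.4237 -0.1241  0.2045] yaw 14.5 Fx -1.5 Fy 2.0 Fz 6.4 w 0.183 g 58.4 j7 -64
lever -158.2 r 0.0529  Ftan(on knob) 1.81 Frad -1.73
clock: 38.52
tcp_pos: [0.4211, -0.1162, 0.2048]
ee_rot: [179.6, -0.2, 12.2]
ft_force: [3.9, -18.7, 1.3]
gripper_width: 0.183
grip_force: 58.6
t38.52 tcp [ 0.4211 -0.1162  0.2048] yaw 12.2 Fx -0.2 Fy 19.1 Fz 1.3 w 0.183 g 58.6 j7 -68
lever -167.3 r 0.0530  Ftan(on knob) 19.12 Frad -0.34
```

```bash
python3 -m pendant '[[1,[0,-0.09,0],[0,0,1]],[1,[0,-0.09,0],[0,0,1]],[1,[0,-0.09,0],[0,0,1]],[1,[0,-0.09,0],[0,0,1]],[1,[0,-0.09,0],[0,0,1]]]'; python3 g.py B
```

```text
clock: 39.15
tcp_pos: [0.4201, -0.1121, 0.2048]
ee_rot: [179.6, -0.2, 7.2]
ft_force: [2.9, -20.0, 1.3]
gripper_width: 0.181
grip_force: 58.7
[[20.22, -0.02, -171.75], [20.55, -1.07, -171.86], [19.41, -0.0, -171.87], [19.99, -0.42, -171.84], [19.93, -0.12, -171.85], [18.54, -0.59, -171.8]] mean [  19.77   -0.37 -171.83] clock 39.4
```

```bash
python3 -m pendant '[[1,[0,-0.11,0],[0,0,1]],[1,[0,-0.11,0],[0,0,1]],[1,[0,-0.11,0],[0,0,1]],[1,[0,-0.11,0],[0,0,1]],[1,[0,-0.11,0],[0,0,1]]]'; python3 g.py B
```

```text
clock: 40.08
tcp_pos: [0.4193, -0.107, 0.2047]
ee_rot: [179.6, -0.2, 2.2]
ft_force: [1.8, -20.7, 2.2]
gripper_width: 0.176
grip_force: 58.7
[[20.73, 0.8, -177.31], [20.91, 0.81, -177.44], [21.11, 0.81, -177.41], [21.49, 0.78, -177.41], [20.34, -0.18, -177.42], [21.51, 1.35, -177.41]] mean [  21.01    0.73 -177.4 ] clock 40.325
```

```bash
python3 -m pendant '[[1,[0,-0.07,0],[0,0,0.5]],[1,[0,-0.06,0],[0,0,0.5]],[1,[0,-0.06,0],[0,0,0.5]],[1,[0,-0.06,0],[0,0,0.5]],[1,[0,-0.06,0],[0,0,0.5]]]'; python3 g.py B
```

```text
clock: 41.0
tcp_pos: [0.4191, -0.1042, 0.2047]
ee_rot: [179.6, -0.2, -0.3]
ft_force: [1.4, -22.3, 2.2]
gripper_width: 0.178
grip_force: 58.8
[[22.25, 1.51, 179.65], [22.66, 1.21, 179.59], [22.28, 1.38, 179.56], [22.27, 1.86, 179.58], [21.21, 1.55, 179.62], [21.38, 0.76, 179.6]] mean [ 22.01   1.38 179.6 ] clock 41.25
```

```bash
python3 -m pendant '[[1,[0,0.6,0],[0,0,0]],[-1,[0,0,0],[0,0,0]],[-1,[0,0,0],[0,0,0]],[-1,[0,0,0],[0,0,0]],[-1,[0,0,-5],[0,0,0]]]'; python3 f.py T .686 -.035
```

```text
clock: 41.92
tcp_pos: [0.4155, -0.1038, 0.2513]
ee_rot: [-180.0, 0.4, 0.0]
ft_force: [0.6, 0.1, 0.5]
gripper_width: 0.994
grip_force: 0.0
t41.92 tcp [ 0.4155 -0.1038  0.2513] yaw 0.0 Fx 0.6 Fy -0.1 Fz 0.5 w 0.994 g 0.0 j7 -82
lever -169.6 r 0.2252  Ftan(on knob) 0.03 Frad 0.58
shift cm x 27.05 y -6.87
```

```bash
python3 -m pendant '[[-1,[5.4,-1.37,0],[0,0,0]],[-1,[5.4,-1.37,0],[0,0,0]],[-1,[5.4,-1.37,0],[0,0,0]],[-1,[5.4,-1.37,0],[0,0,0]],[-1,[5.4,-1.37,0],[0,0,0]]]'; python3 -m pendant '[[-1,[0,0,0],[0,0,-10.6]],[-1,[0,0,0],[0,0,-10.6]],[-1,[0,0,0],[0,0,0]],[-1,[0,0,0],[0,0,0]],[-1,[0,0,0],[0,0,0]]]'; python3 f.py T .686 -.035
```

```text
clock: 42.55
tcp_pos: [0.6894, -0.0351, 0.2529]
ee_rot: [-180.0, 0.0, 0.0]
ft_force: [1.1, 0.1, 0.6]
gripper_width: 1.002
grip_force: 0.0
clock: 43.18
tcp_pos: [0.6878, -0.0361, 0.2534]
ee_rot: [180.0, -0.0, 21.0]
ft_force: [0.0, 0.7, -0.3]
gripper_width: 0.999
grip_force: 0.0
t43.17 tcp [ 0.6878 -0.0361  0.2534] yaw 21.0 Fx 0.3 Fy -0.7 Fz -0.3 w 0.999 g 0.0 j7 -68
lever 28.0 r 0.0575  Ftan(on knob) 0.65 Frad -0.37
shift cm x -0.13 y -0.16
```

```bash
python3 -m pendant '[[-1,[-0.13,-0.16,4.9],[0,0,0]],[0,[0,0,0],[0,0,0]],[1,[0,0,0],[0,0,0]],[1,[0,0,0],[0,0,0]],[1,[0,0,0],[0,0,0]]]'; python3 f.py T;  python3 -m pendant '[[1,[0.02,0.25,0],[0,0,0]],[1,[0.02,0.25,0],[0,0,0]],[1,[0,0.25,0],[0,0,0]],[1,[0,0.25,0],[0,0,1]],[1,[0,0.25,0],[0,0,1]]]'; python3 f.py T
```

```text
clock: 43.8
tcp_pos: [0.6868, -0.0343, 0.2059]
ee_rot: [-180.0, -0.1, 21.2]
ft_force: [-1.2, 0.5, 6.9]
gripper_width: 0.174
grip_force: 58.4
t43.80 tcp [ 0.6868 -0.0343  0.2059] yaw 21.2 Fx -1.0 Fy -0.9 Fz 6.9 w 0.174 g 58.4 j7 -68
lever 29.9 r 0.0574  Ftan(on knob) 1.02 Frad 0.83
clock: 44.42
tcp_pos: [0.6897, -0.0401, 0.2057]
ee_rot: [-179.6, -0.0, 19.4]
ft_force: [-10.0, 13.9, 9.2]
gripper_width: 0.178
grip_force: 59.0
t44.42 tcp [ 0.6897 -0.0401  0.2057] yaw 19.4 Fx -4.9 Fy -16.4 Fz 9.2 w 0.178 g 59.0 j7 -69
lever 23.5 r 0.0575  Ftan(on knob) 16.73 Frad 3.67
```

```bash
python3 -m pendant '[[1,[-0.04,0.15,-0.1],[0,0,0.5]],[1,[-0.04,0.15,-0.1],[0,0,0.5]],[1,[-0.02,0.15,0],[0,0,1]],[1,[0,0.15,0],[0,0,1]],[1,[0,0.15,0],[0,0,1]]]'; python3 g.py T
```

```text
clock: 45.05
tcp_pos: [0.6912, -0.0456, 0.2064]
ee_rot: [-179.4, 0.0, 15.5]
ft_force: [-6.1, 18.1, 1.4]
gripper_width: 0.174
grip_force: 58.7
[[19.1, 0.25, 17.83], [18.76, -0.59, 17.64], [18.48, -0.08, 17.7], [18.49, -0.17, 17.68], [18.68, 0.33, 17.65], [18.71, 0.01, 17.67]] mean [18.7  -0.04 17.7 ] clock 45.3
```

```bash
python3 -m pendant '[[1,[0,0.15,0],[0,0,1]],[1,[0,0.15,0],[0,0,1]],[1,[0,0.15,0],[0,0,1]],[1,[-0.01,0.14,0],[0,0,1]],[1,[-0.01,0.14,0],[0,0,1]]]'; python3 g.py T
```

```text
clock: 45.98
tcp_pos: [0.6928, -0.0517, 0.2063]
ee_rot: [-179.4, 0.0, 10.6]
ft_force: [-3.8, 20.1, 1.4]
gripper_width: 0.179
grip_force: 58.8
[[20.44, -0.22, 11.43], [20.58, 1.43, 11.24], [19.93, 1.13, 11.28], [20.89, 1.55, 11.25], [19.96, 1.31, 11.27], [19.28, 1.08, 11.27]] mean [20.18  1.05 11.29] clock 46.225
```

```bash
python3 -m pendant '[[1,[-0.01,0.12,0],[0,0,1]],[1,[-0.01,0.12,0],[0,0,1]],[1,[-0.01,0.12,0],[0,0,1]],[1,[-0.01,0.12,0],[0,0,1]],[1,[-0.01,0.12,0],[0,0,1]]]'; python3 g.py T
```

```text
clock: 46.9
tcp_pos: [0.6936, -0.0568, 0.2063]
ee_rot: [-179.3, 0.1, 5.6]
ft_force: [-4.3, 22.3, 1.5]
gripper_width: 0.177
grip_force: 58.8
[[22.64, 1.81, 6.3], [21.95, 1.53, 6.11], [20.69, 1.06, 6.14], [20.77, 2.1, 6.15], [21.93, 1.08, 6.14], [21.47, 2.08, 6.15]] mean [21.58  1.61  6.16] clock 47.15
```

```bash
python3 -m pendant '[[1,[0.02,-0.6,0],[0,0,0]],[-1,[0,0,0],[0,0,0]],[-1,[0,0,0],[0,0,0]],[-1,[0,0,0],[0,0,0]],[-1,[0,0,-5],[0,0,0]]]'; python3 -m pendant '[[-1,[0,0,-5],[0,0,0]],[-1,[-5,0,-5],[0,0,0]],[-1,[-5,0,0],[0,0,0]],[-1,[0,0,0],[0,0,0]],[-1,[0,0,0],[0,0,0]]]'; python3 f.py T
python3 - <<'E'
from h import *
cv2.imwrite("pics/w2.png",env.grab_frame("wrist")[:,:,::-1])
E
```

```text
clock: 47.82
tcp_pos: [0.6915, -0.0617, 0.2528]
ee_rot: [-180.0, 0.5, 5.1]
ft_force: [1.2, 0.4, 1.2]
gripper_width: 0.99
grip_force: 0.0
clock: 48.45
tcp_pos: [0.6004, -0.0699, 0.3509]
ee_rot: [180.0, -0.1, 5.2]
ft_force: [0.7, 0.1, -0.7]
gripper_width: 1.003
grip_force: 0.0
t48.45 tcp [ 0.6004 -0.0699  0.3509] yaw 5.2 Fx 0.7 Fy -0.0 Fz -0.7 w 1.003 g 0.0 j7 -80
lever -169.3 r 0.0373  Ftan(on knob) 0.03 Frad 0.68
```

View pics/w2.png

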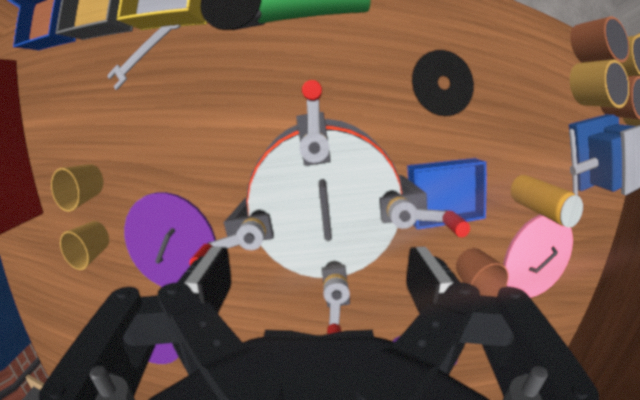

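The four levers now all point outward. The lid is in place with its bail at (325,208), the tins, can and box stand undisturbed, and the gripper is clear of everything.

```bash
python3 -c "
from plant import env
print(env.job_done())"
```

```text
the job is handed in; nothing more can be done
None
```

The job is handed in at about 48 s. All four bolts were tightened crosswise to 15.9–16.5 N in the first pass and 21.6–22.1 N in the second. The highest reading was 22.7 N, under the 23.5 N limit. A last wrist-camera look showed the lid in place and nothing around the pot disturbed.

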